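# Close the key dish: cover on, snap cap pressed home

## Robot

A 6-joint arm with a two-finger parallel gripper is mounted at the origin on the work surface. World frame = base frame: x ahead of the robot, y to its left, z up, the work surface at z = 0. Lengths are in m, angles in rad, forces in N, time in s.
With the tool pointing down it reaches from about 0.4 to 0.825 m from the base axis. Payload 7 kg.
Tool frame: the origin (TCP) lies midway between the tips of the shut fingers; the grasp point (between the pads) lies arm.hold_point_z behind it (arm.hold_point_z is the distance from the TCP to the grasp point, in m); z points along the fingers, y is the line along which they close (so a half turn about z gives the same grasp; the last joint's range is limited). The gripper opens to 88 mm and grips with 3 to 60 N. Pads are 19 mm wide; open, the fingers measure 130 mm over their backs; the gripper's body (78 mm by 193 mm) begins 47 mm behind the grasp point.
Start: joints at [-0.983, 0.359, 0.012, 0, -1.224, -0.288], TCP at [0.199, -0.645, 0.227] pointing down, gripper open.
Joint ranges: [-3.07, 3.07], [-1.43, 2.12], [-1.02, 1.25], [-3.03, 1.67], [-3.05, -0], [-3.03, 3.03]. Speed limits (rad/s): [2.39, 2.39, 3.01, 3.14, 3.14, 3.14].

## Interface

Orientations are given as [roll, pitch, yaw] about the fixed x, y, z axes, in that order (R = Rz(yaw) Ry(pitch) Rx(roll)).
In Python, from station import arm gives the robot as it stands.
- The arm moves only by the shell command python3 -m crank 'ROWS' [OPENING] [FORCE]. ROWS is JSON, a list that holds one entry, the list of rows, each a list of 4 numbers: the shift along the tool's x, y, z in units of 25 mm (1.0 is 25 mm), then the turn about the tool's z in units of 5 degrees (1.0 is 5 degrees). A call has 1 to 12 rows; each row is the pose to reach, as a shift and turn from the pose commanded when the call began, along the tool's axes at that moment; what a row does not reach only later rows make up. A row lasts 1/8 s, in which the tool goes at most 62.5 mm and 10.7 degrees, less where a joint would pass 70% of its speed; a pose out of reach is approached as far as the arm can. A call with a gripper value outside its range is refused whole. OPENING is the closure, from 0 (fully open) to 1 (shut), set as the call begins (- or left out, the last holds). The fingers move at their own pace and stop on an object; FORCE is the grip in N (left out, the last holds). Time passes only in rows, so rows that repeat a pose let the fingers close. It gives the time, the measured TCP pose, the force, the opening and the grip force at its end, in the units of the state.
- arm.get_state(): the state, without advancing time (a new reading comes with each control period).
- arm.grab_frame(name): name is "scene" or "side" or "wrist"; returns (picture, depth): 420x560x3 uint8, red, green, blue; 420x560 float32, m along the optical axis (not along the pixel's ray), 0 where there is no reading.
- arm.get_calibration(name): a dict with "mtx" (3x3 intrinsics, pixels), "R" (3x3) and "t" (3): a world point X has camera coordinates R X + t; the wrist camera has in their place "mount" (4x4, takes a point from camera to tool coordinates, whose origin is the TCP and whose axes are the flange's). Camera axes: x right, y down, z forward; pixel columns grow to the right and rows downward; lengths in m; the calibration is good to about 2 mm. A picture is of the moment at which its call begins: read the wrist's pose just before it. get_calibration takes no time and is no camera call.
- arm.job_done(): hands the job in; it is judged then, once.
Trained networks look in the newest picture that a camera, given by its name, has taken for a name from the list of things; names that differ only in an ending like _2 or _b are one class to them, and where a whole thing is asked for, a point or a joint stands for the part that bears it (a point fixed in the world has none). Each returns a list of dicts, best first, with "score" (0 to 1); they miss things now and then, are a little off and sometimes report something else, mostly with a low value. They report only what shows in the picture. A call takes as long as a camera call. They do not tell look-alikes from the thing itself.
- arm.recognise(thing, camera): "extent" ([left, top, width, height] in pixels, round what is visible of it).
- arm.trace(thing, camera): "mask" (420x560 bool, what is visible of it) and "extent" ([left, top, width, height] in pixels, round what is visible of it).
The state is a dict: "t": time; "q": joint angles; "qd": joint speeds; "joint_efforts": joint torques, N m; "eef_pos": TCP position; "ee_rot": TCP orientation; "force": force on the tool from outside, world axes, zero at the start; "moment": the same for the moment, N m; "width": finger opening in m; "gripper_force": force on a finger pad.
Only numpy, scipy, OpenCV 4.12 (cv2) and the standard library are available. Lean on these libraries where they do the work, as an engineer would, in place of code of your own. Each camera call takes 0.05 s, during which the arm holds its last target. There are 200 camera calls.

## Task

Close the glass key dish: lower the loose wooden cover (do not drop it) over the dish's upright stud so that it sits level on the rim, then put the wooden cap on the tip of the stud and press it down until it clicks past the catch and sits flush on the cover's neck. Keep pressing the cap down firmly after the click and finish like that, still pressing with the gripper, without letting go; leave the jewellery box, the lint brush and the shoehorn where they are.

Things in the scene. Friction and masses are not known exactly. Their poses are not given: they have to be found in the camera images.
- dish: Frosted glass dish of keys, fixed to the shelf, always upright (z up). Origin: centre of its underside, on the shelf top. Round, 136 mm across the outside of the rim, wall 5 mm. A steel stud stands up from the middle of its floor.
- dish_rim (a point): Point on the dish's axis at the height of its rim, 45 mm above the shelf; z up.
- stud_tip (a point): Top end of the stud, on the dish's axis, 108 mm above the shelf. Stud: 22.4 mm diameter up to 78 mm above the shelf, narrowing to 14.4 mm from 82 to 101 mm, then coned to 7 mm at the tip. Four spring-loaded steel balls in its sides, centres 93 mm above the shelf, 22.4 mm across them, are the catch of the cap.
- cover: Loose wooden cover, about 160 g, lying on the shelf right way up. Origin: centre of its underside; z up. Flat disc 148 mm diameter, 8 mm thick, with an upright neck in the middle. A 28 mm hole goes right through disc and neck; the stud passes with 2.8 mm to spare all round. On the dish its underside lies on the rim.
- cover_neck (a point): Centre of the neck's top end, 38 mm above the cover's underside (83 mm above the shelf once on the dish). The neck is round, 47 mm outer diameter, 8 to 38 mm above the underside, free all round: grip it there.
- cap: Loose wooden snap cap, about 50 g, standing on the shelf mouth down. Origin: centre of its underside (mouth); z up. Cylinder 40 mm diameter, 44 mm high, top closed. The mouth has a lip of 18 mm inner diameter, 5 mm high; above it the bore is 25 mm wide and ends 32 mm above the mouth.
- cap_top (a point): Centre of the cap's flat top, 44 mm above its mouth. Set loosely on the stud the cap stops on the balls, mouth about 14 mm above the neck. Pushing on takes 7 to 13 N at the hardest, about 11 mm above the neck; by about 8 mm the lip is past the balls, the force drops (click) and the cap is drawn down and lies flush on the neck, top 127 mm above the shelf. It can take 25 N there.
- jewel_box: Small dark wooden jewellery box with brass button latch, 100 x 140 x 54 mm, bystander. Origin: centre of its underside.
- lint_brush: Teal plastic lint brush lying flat, bystander. Head 100 x 46 x 21 mm reaching from the origin along +x, handle 120 mm along -x. Origin: underside, where the handle meets the head.
- shoehorn: Light wooden spoon-shaped shoehorn lying flat, bystander, along its x from -110 mm (knob) to +90 mm (scoop, 40 mm wide), up to 20 mm high. Origin: underside.
Mind the look-alikes: they are no part of the job. Of the things that look like the cap, take the one that is farthest to the robot's right at the start. Leave any green look-alike of the cover alone.

How it is judged:
By the outcome, as a careful person would: the job done as asked, in the order asked, and still so for the second after the job is handed in, while the arm keeps its last pose, push and grip.
It also fails if it takes over 51 s, if anything falls off the work surface, if the arm or the gripper's body presses on something with over 40 N, if the wrist force passes 120 N, or if a joint passes its speed limit or range.

## Working session

There is one attempt and no reset: what is moved stays moved. The work goes in short steps, Python scripts to look and compute and a shell command to move; the robot and the scene stay as the last step left them, time stands still between calls to the robot, and variables do not carry over. Pictures are saved under pics/ and viewed, at most 10 in all, crops included, and the job is handed in when it is done.

```bash
ls; mkdir -p pics; cat > h.py <<'E'
import numpy as np, cv2
from station import arm
from scipy.spatial.transform import Rotation as Ro
def shot(cam):
    s=arm.get_state(); im,d=arm.grab_frame(cam); c=arm.get_calibration(cam)
    K=np.array(c["mtx"])
    if cam=="wrist":
        T=np.eye(4);T[:3,:3]=Ro.from_euler('xyz',s["ee_rot"]).as_matrix();T[:3,3]=s["eef_pos"]
        M=T@np.array(c["mount"])
    else:
        R=np.array(c["R"]);M=np.eye(4);M[:3,:3]=R.T;M[:3,3]=-R.T@np.array(c["t"])
    return im,d,K,M
def cloud(d,K,M):
    v,u=np.indices(d.shape)
    P=np.stack([(u-K[0,2])/K[0,0]*d,(v-K[1,2])/K[1,1]*d,d],-1)@M[:3,:3].T+M[:3,3]
    P[d<=0]=np.nan
    return P
def save(n,im): cv2.imwrite("pics/"+n,im[...,::-1])
def totool(p,s=None):
    s=s or arm.get_state()
    return Ro.from_euler('xyz',s["ee_rot"]).as_matrix().T@(np.array(p)-s["eef_pos"])/0.025
E
python3 - <<'E'
from h import *
print(arm.hold_point_z, arm.get_state())
for cam in("scene","side"):
    im,d,K,M=shot(cam); save(cam+"0.png",im); P=cloud(d,K,M); np.save(cam+"P.npy",P)
    for th in("dish","cover","cap"):
        for r in arm.trace(th,cam):
            m=r["mask"]; Q=P[m]; Q=Q[~np.isnan(Q[:,0])]
            if len(Q)==0: continue
            zt=np.percentile(Q[:,2],97); T=Q[Q[:,2]>zt-.006]
            print(cam,th,round(r["score"],2),r["extent"],"ctr",((T.min(0)+T.max(0))/2).round(3),"ext",(Q.max(0)-Q.min(0)).round(3),zt.round(3),im[m].mean(0).round())
E
```

```text
pics
0.0188 {'t': 0.0, 'q': array([-9.82892099e-01,  3.59413536e-01,  1.10536376e-02, -3.44267820e-04,
       -1.22409086e+00, -2.88119677e-01]), 'qd': array([-5.30268386e-04, -2.01756771e-04,  7.55595267e-04, -1.39712934e-03,
        5.76024878e-05, -6.24080310e-04]), 'joint_efforts': array([-5.91532680e-04, -5.82718420e+01,  2.93066293e+01,  6.99752122e+00,
        6.91661640e-03, -1.28777151e-04]), 'eef_pos': array([ 0.19917766, -0.64443286,  0.22560424]), 'ee_rot': array([ 3.13991445e+00, -1.59862341e-04, -2.84192522e+00]), 'force': array([ 0.27306603, -0.0445981 , -0.31399626]), 'moment': array([ 0.00376557, -0.06408597, -0.00405119]), 'gripper_force': 0.0, 'width': 0.08773005433024718}
scene dish 0.75 [177.2, 198.7, 52.1, 45.1] ctr [ 0.476 -0.042  0.093] ext [0.139 0.156 0.114] 0.082 [100.  96.  83.]
scene cover 0.92 [304.1, 117.2, 46.1, 34.0] ctr [0.449 0.482 0.041] ext [0.149 0.15  0.051] 0.039 [31. 83. 36.]
scene cover 0.7 [268.3, 157.6, 49.7, 33.6] ctr [0.495 0.274 0.04 ] ext [0.156 0.148 0.053] 0.038 [101.  64.  36.]
scene cap 0.85 [147.9, 243.7, 15.8, 22.9] ctr [ 0.469 -0.198  0.048] ext [0.063 0.052 0.055] 0.049 [85. 55. 33.]
scene cap 0.76 [126.0, 266.5, 22.9, 21.5] ctr [ 0.503 -0.281  0.047] ext [0.052 0.047 0.057] 0.049 [84. 56. 35.]
side dish 0.55 [330.8, 202.8, 53.8, 45.7] ctr [ 0.474 -0.037  0.093] ext [0.132 0.175 0.112] 0.083 [126. 123. 105.]
side cover 0.82 [171.5, 371.8, 85.8, 47.5] ctr [0.448 0.485 0.037] ext [0.139 0.132 0.044] 0.038 [ 46. 124.  53.]
side cover 0.58 [235.9, 285.5, 70.1, 64.7] ctr [0.494 0.277 0.036] ext [0.147 0.146 0.044] 0.038 [138.  86.  43.]
side cap 0.65 [383.4, 166.2, 14.1, 19.9] ctr [ 0.5   -0.277  0.043] ext [0.036 0.042 0.047] 0.045 [103.  68.  40.]
side cap 0.62 [376.1, 184.9, 19.1, 22.4] ctr [ 0.469 -0.196  0.043] ext [0.054 0.055 0.05 ] 0.045 [105.  72.  44.]
```

View pics/scene0.png

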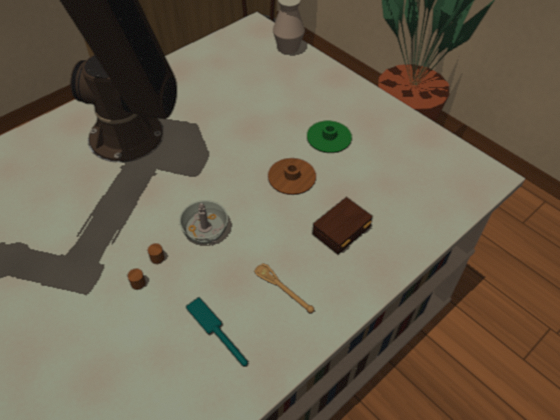

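View pics/side0.png

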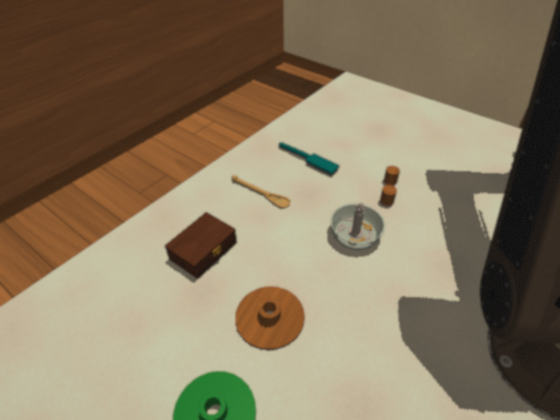

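Scene picture: the brown cover is at (292,175) and the green look-alike is at (330,136). There are two caps, at (156,253) and (137,279). The dish is at (205,222). The candidates for the cap are therefore (156,253), y=-0.20, and (137,279), y=-0.28. Farthest to the robot's right means most negative y, so I choose (137,279) at about (0.50,-0.28). For the cover I take the brown one at about (0.495,0.275). First I'll move above the cap and dish area and look from there.

```bash
python3 -m crank '[[[-16.4,13.5,-4,0],[-16.4,13.5,-4,0],[-16.4,13.5,-4,0],[-16.4,13.5,-4,0],[-16.4,13.5,-4,0],[-16.4,13.5,-4,0],[-16.4,13.5,-4,0],[-16.4,13.5,-4,0],[-16.4,13.5,-4,0],[-16.4,13.5,-4,0],[-16.4,13.5,-4,0]]]' 0 
python3 - <<'E'
from h import *
im,d,K,M=shot("wrist"); P=cloud(d,K,M); save("w1.png",im); s=arm.get_state()
print(s["t"],s["eef_pos"],s["ee_rot"])
for th in("dish","cap"):
    for r in arm.trace(th,"wrist"):
        m=r["mask"];Q=P[m];Q=Q[~np.isnan(Q[:,0])];zt=np.percentile(Q[:,2],97);T=Q[Q[:,2]>zt-.006]
        print(th,round(r["score"],2),r["extent"],((T.min(0)+T.max(0))/2).round(4),(T.max(0)-T.min(0)).round(3),zt.round(3),im[m].mean(0).round())
        if th=="dish":
            for lo,hi in((.038,.05),(.06,.12)):
                T=Q[(Q[:,2]>lo)&(Q[:,2]<hi)]; c,rr=cv2.minEnclosingCircle(T[:,:2].astype(np.float32)); print(lo,c,rr,T[:,:2].mean(0))
E
```

```text
t: 1.78
eef_pos: [0.4911, -0.2013, 0.3264]
ee_rot: [3.142, -0.0, -2.841]
force: [-0.2, -0.7, 0.4]
width: 0.0876
gripper_force: 0.0
1.825 [ 0.49086594 -0.20176417  0.32639403] [ 3.14147753e+00 -3.60791802e-04 -2.84212417e+00]
dish 0.81 [348.1, 136.6, 98.6, 99.4] [ 0.4737 -0.0413  0.094 ] [0.022 0.022 0.033] 0.083 [75. 74. 59.]
0.038 (0.47304975986480713, -0.04082107171416283) 0.06778518110513687 [ 0.47276152 -0.03300749]
0.06 (0.4731657803058624, -0.041582368314266205) 0.011539166793227196 [ 0.47217259 -0.04597787]
cap 0.87 [202.6, 139.9, 37.5, 30.6] [ 0.5003 -0.2798  0.044 ] [0.039 0.039 0.008] 0.046 [96. 53. 22.]
cap 0.72 [274.5, 131.0, 29.1, 39.4] [ 0.4683 -0.1979  0.0437] [0.039 0.039 0.007] 0.046 [91. 50. 21.]
```

View pics/w1.png

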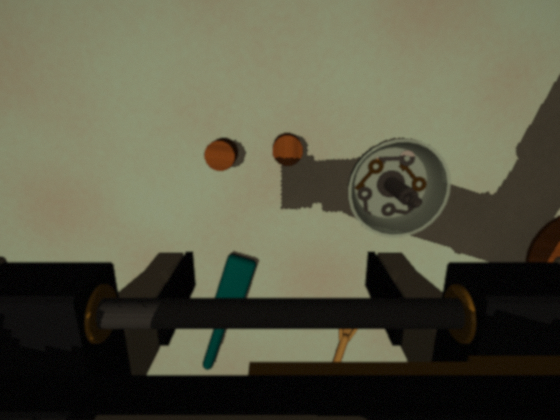

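The wrist picture shows the chosen cap at (221,154), the other cap at (288,149) and the dish at (398,187). There are only two caps, and the chosen one is at (0.500,-0.280). Next I'll go above the cover.

```bash
python3 -m crank '[[[-5.8,18.1,2.5,0],[-5.8,18.1,2.5,0],[-5.8,18.1,2.5,0],[-5.8,18.1,2.5,0],[-5.8,18.1,2.5,0],[-5.8,18.1,2.5,0],[-5.8,18.1,2.5,0],[-5.8,18.1,2.5,0],[-5.8,18.1,2.5,0],[-5.8,18.1,2.5,0]]]' 0 
cat > look.py <<'E'
from h import *
import sys
def look(ths,n):
    im,d,K,M=shot("wrist"); P=cloud(d,K,M); save(n,im); s=arm.get_state()
    for th in ths:
        for r in arm.trace(th,"wrist"):
            m=r["mask"];Q=P[m];Q=Q[~np.isnan(Q[:,0])];zt=np.percentile(Q[:,2],97);T=Q[Q[:,2]>zt-.006]
            c=(T.min(0)+T.max(0))/2
            print(th,round(r["score"],2),r["extent"],c.round(4),(T.max(0)-T.min(0)).round(3),zt.round(3),im[m].mean(0).round(),"tool",totool(c,s).round(2))
    return P
if __name__=="__main__": look(sys.argv[2:],sys.argv[1])
E
python3 look.py w2.png cover
```

```text
t: 3.18
eef_pos: [0.4964, 0.2729, 0.2639]
ee_rot: [-3.141, -0.001, -2.842]
force: [-0.8, -0.1, 0.3]
width: 0.0877
gripper_force: 0.0
cover 0.84 [224.3, 104.3, 117.3, 121.8] [0.4933 0.2756 0.0371] [0.046 0.046 0.008] 0.039 [95. 51. 19.] tool [0.09 0.15 9.08]
cover 0.7 [392.1, 121.3, 120.9, 117.2] [0.4476 0.4841 0.0374] [0.046 0.047 0.008] 0.039 [10. 47. 13.] tool [-0.62  8.66  9.07]
```

View pics/w2.png

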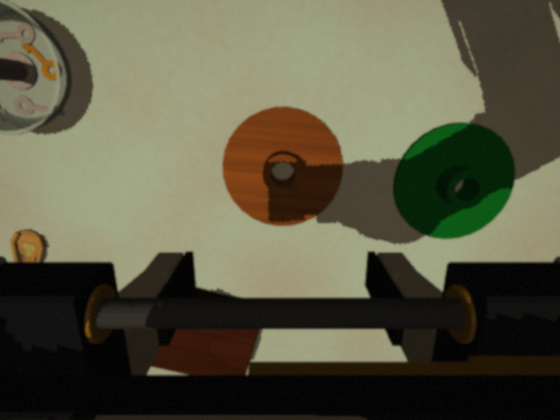

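The wrist picture shows the brown cover with its neck at (284,171) and the green one at (455,180). The brown cover is nearly centred under the tool, so I'll descend and grip the neck.

```bash
python3 -m crank '[[[0.1,0.15,4,0],[0.1,0.15,6,0],[0.1,0.15,8,0],[0.1,0.15,9,0],[0.1,0.15,9.6,0],[0.1,0.15,9.9,0],[0.1,0.15,10,0],[0.1,0.15,10,0]]]' 0 
python3 -m crank '[[[0,0,0,0],[0,0,0,0],[0,0,0,0],[0,0,0,0],[0,0,0,0],[0,0,0,0]]]' 1 30
```

```text
t: 4.28
eef_pos: [0.4934, 0.2772, 0.0153]
ee_rot: [3.141, 0.002, -2.842]
force: [0.1, -0.7, -0.4]
width: 0.0874
gripper_force: 0.0
t: 5.03
eef_pos: [0.4927, 0.2765, 0.014]
ee_rot: [-3.141, -0.0, -2.842]
force: [-0.2, -1.4, 0.7]
width: 0.0459
gripper_force: 30.0
```

```bash
python3 -m crank '[[[0,0,-1,0],[0,0,-3,0],[0,0,-5,0],[0,0,-6.5,0],[1.5,-4,-6.5,0],[2.3,-6,-6.5,0],[3,-8,-6.5,0],[3.7,-10,-6.5,0],[4.2,-11,-6.5,0],[4.5,-11.9,-6.5,0],[4.5,-11.9,-6.5,0],[4.5,-11.9,-6.5,0]]]' 1 30
python3 - <<'E'
from look import *
s=arm.get_state();print(s["eef_pos"],s["width"],s["force"]); P=look(["cover"],"w3.png")
print(totool([.473,-.041,.1],s))
m=(P[...,2]>.1)&(P[...,2]<.2)
for cam in("scene","side"):
    im,d,K,M=shot(cam);Q=cloud(d,K,M); b=np.linalg.norm(Q[...,:2]-[.473,-.041],axis=-1)
    k=(b<.1)&(Q[...,2]>.1)&(Q[...,2]<.2)
    v,u=np.where(k);print(cam,u.min(),u.max(),v.min(),v.max())
    c=im[140:280,130:270] if cam=="scene" else im[120:260,280:420]
    save(cam+"3.png",cv2.resize(c,(560,560)))
    for r in arm.trace("cover",cam):
        T=Q[r["mask"]];T=T[~np.isnan(T[:,0])];
        lo=T[(b[r["mask"]][:len(T)]<.2)]
        A=np.c_[T[:,:2],np.ones(len(T))]; D=T[T[:,2]<np.median(T[:,2])+.004]
        c,rr=cv2.minEnclosingCircle(T[:,:2].astype(np.float32)); print(cam,r["score"],c,rr,np.percentile(T[:,2],[5,50,95]))
E
```

```text
t: 6.52
eef_pos: [0.473, -0.0406, 0.1764]
ee_rot: [3.141, -0.0, -2.842]
force: [-0.2, -0.3, -1.8]
width: 0.0459
gripper_force: 30.0
[ 0.47304084 -0.04063301  0.17639244] 0.045858039467082355 [-0.18200069 -0.32656101 -1.80626607]
cover 0.55 [141.9, 117.9, 277.2, 243.4] [ 0.4629 -0.0438  0.2327] [0.068 0.066 0.075] 0.201 [117.  63.  24.] tool [ 0.43 -0.01 -2.25]
[ 0.00534326 -0.0142417   3.0556954 ]
scene 171 228 169 211
scene 0.92 (0.44209200143814087, 0.4823208451271057) 0.08219598233699799 [0.00242324 0.00852178 0.03690857]
scene 0.7 (0.4525493383407593, 0.0027775391936302185) 0.14241819083690643 [0.16566063 0.17079487 0.19740076]
side 331 397 169 209
side 0.6 (0.45177161693573, 0.4794400632381439) 0.07424190640449524 [0.00519492 0.00774641 0.0376733 ]
side 0.56 (0.5295326709747314, -0.08894602954387665) 0.17566610872745514 [0.16601924 0.16968253 0.17181421]
```

View pics/side3.png

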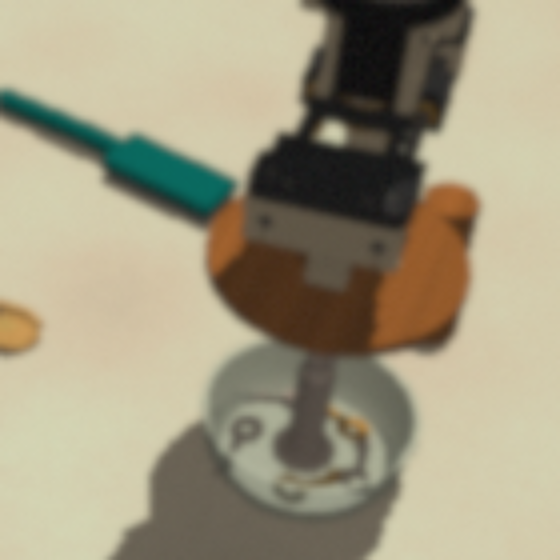

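The side crop shows the cover held above the dish, with the stud under it at about (318,400) in the crop. I'll check its level and centre from the depth.

```bash
python3 - <<'E'
from h import *
A=[]
for cam in("wrist","scene","side"):
    im,d,K,M=shot(cam);Q=cloud(d,K,M); 
    hsv=cv2.cvtColor(im,cv2.COLOR_RGB2HSV); br=(hsv[...,0]<18)&(hsv[...,1]>130)
    k=(np.linalg.norm(Q[...,:2]-[.473,-.041],axis=-1)<.09)&(Q[...,2]>.155)&(Q[...,2]<.185)&br
    T=Q[k]; c=np.linalg.lstsq(np.c_[T[:,:2]-[.473,-.041],np.ones(len(T))],T[:,2],rcond=None)[0]
    print(cam,len(T),"slope",c.round(4))
    A.append(T)
    h=cv2.convexHull(T[:,:2].astype(np.float32))[:,0]
    from scipy.optimize import least_squares
    f=least_squares(lambda p:np.linalg.norm(h-p,axis=1)-.074,[.473,-.041],loss="soft_l1",f_scale=.002);print(f.x,np.median(abs(f.fun)))
E
```

```text
wrist 33697 slope [0.0046 0.0041 0.1717]
[ 0.47392573 -0.03885436] 0.00027884655468761455
scene 1061 slope [-0.0015  0.0021  0.171 ]
[ 0.4748763  -0.04223296] 0.0024299644746302237
side 1359 slope [ 0.0035 -0.0011  0.1698]
[ 0.47421624 -0.03901725] 0.0010357080673075725
```

```bash
python3 -m crank '[[[0.05,-0.06,0,0],[0.05,-0.06,0.7,0],[0.05,-0.06,1.3,0],[0.05,-0.06,1.8,0],[0.05,-0.06,2.2,0],[0.05,-0.06,2.6,0],[0.05,-0.06,3,0],[0.05,-0.06,3,0]]]' 1 30
python3 -m crank '[[[0,0,0.3,0],[0,0,0.6,0],[0,0,0.9,0],[0,0,1.1,0],[0,0,1.3,0],[0,0,1.5,0],[0,0,1.5,0]]]' 1 30
```

```text
t: 7.98
eef_pos: [0.4719, -0.0428, 0.1008]
ee_rot: [3.142, -0.002, -2.842]
force: [0.1, 0.0, -1.1]
width: 0.0464
gripper_force: 30.0
t: 8.85
eef_pos: [0.4722, -0.0427, 0.0637]
ee_rot: [3.142, -0.001, -2.842]
force: [0.5, 0.1, -1.8]
width: 0.0456
gripper_force: 30.0
```

```bash
python3 -m crank '[[[0,0,0.06,0],[0,0,0.12,0],[0,0,0.16,0],[0,0,0.18,0],[0,0,0.2,0],[0,0,0.2,0]]]' 1 30
```

```text
t: 9.6
eef_pos: [0.4724, -0.0426, 0.0591]
ee_rot: [-3.142, 0.0, -2.842]
force: [-0.5, -0.0, -1.1]
width: 0.0459
gripper_force: 30.0
```

```bash
python3 -m crank '[[[0,0,0.03,0],[0,0,0.05,0],[0,0,0.05,0]]]' 1 30
python3 -m crank '[[[0,0,0.02,0],[0,0,0.04,0],[0,0,0.04,0]]]' 1 30
```

```text
t: 9.98
eef_pos: [0.4725, -0.0426, 0.059]
ee_rot: [-3.141, 0.0, -2.841]
force: [-5.9, 2.3, 13.5]
width: 0.0459
gripper_force: 30.0
t: 10.35
eef_pos: [0.4725, -0.0426, 0.0589]
ee_rot: [-3.141, 0.001, -2.841]
force: [-10.1, 2.8, 26.8]
width: 0.0459
gripper_force: 30.0
```

```bash
python3 -m crank '[[[0,0,-0.09,0],[0,0,-0.09,0]]]' 1 8
python3 -m crank '[[[0,0,0,0],[0,0,0,0],[0,0,0,0],[0,0,0,0],[0,0,-1,0],[0,0,-3,0],[0,0,-5,0],[0,0,-7,0],[0,0,-8.5,0],[0,0,-8.5,0]]]' 0 
python3 - <<'E'
from look import *
P=look(["cover","dish"],"w4.png")
from scipy.optimize import least_squares
k=(np.linalg.norm(P[...,:2]-[.473,-.041],axis=-1)<.09)&(P[...,2]>.04)&(P[...,2]<.065)
T=P[k];print(np.linalg.lstsq(np.c_[T[:,:2]-[.473,-.041],np.ones(len(T))],T[:,2],rcond=None)[0].round(4))
h=cv2.convexHull(T[:,:2].astype(np.float32))[:,0]
print("disc",least_squares(lambda p:np.linalg.norm(h-p,axis=1)-.074,[.473,-.041],loss="soft_l1",f_scale=.002).x)
k=(np.linalg.norm(P[...,:2]-[.473,-.041],axis=-1)<.03)&(P[...,2]>.088)&(P[...,2]<.112)
T=P[k];print("stud",len(T),T.min(0),T.max(0))
T=T[T[:,2]>.1];print("tip",len(T),(T.min(0)+T.max(0))/2,T.max(0)-T.min(0))
E
```

```text
t: 10.6
eef_pos: [0.4725, -0.0426, 0.0592]
ee_rot: [3.142, 0.0, -2.842]
force: [1.0, 0.2, -2.0]
width: 0.0461
gripper_force: 8.0
t: 11.85
eef_pos: [0.4739, -0.0424, 0.2748]
ee_rot: [-3.141, 0.006, -2.841]
force: [-0.3, -0.9, -1.6]
width: 0.0877
gripper_force: 0.0
dish 0.98 [271.8, 165.3, 18.2, 28.3] [ 0.4737 -0.0412  0.1068] [0.012 0.013 0.007] 0.109 [44. 37. 30.] tool [-0.03  0.03  6.64]
[0.0003 0.0014 0.0538]
disc [ 0.47236473 -0.04177739]
stud 281 [ 0.46266176 -0.05176738  0.09105789] [ 0.48388841 -0.02988729  0.11020856]
tip 158 [ 0.47343707 -0.04100977  0.10512049] [0.01365671 0.01390393 0.01017614]
```

View pics/w4.png

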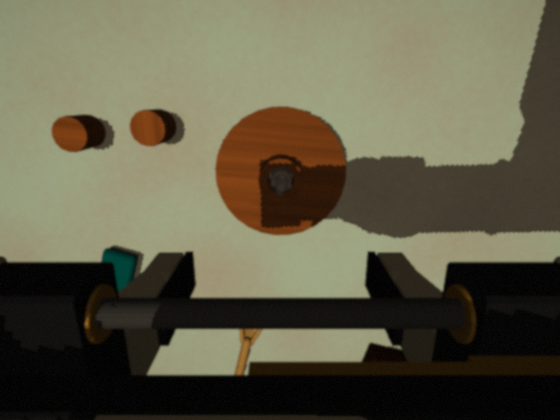

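The wrist picture shows the cover seated on the dish around (281,170), with the stud tip visible in its hole at (281,180). The disc top is level at about 0.054. Now I'll go to the cap at (75,133), turning so the fingers close across the line between the two caps.

```bash
python3 -m crank '[[[1.8,-9.4,2,17],[1.8,-9.4,2,17],[1.8,-9.4,2,17],[1.8,-9.4,2,17],[1.8,-9.4,2,17],[1.8,-9.4,2,17],[1.8,-9.4,2,17],[1.8,-9.4,2,17],[1.8,-9.4,2,17],[1.8,-9.4,2,17],[1.8,-9.4,2,17],[1.8,-9.4,2,17]]]' 0 
python3 look.py w5.png cap
```

```text
t: 13.5
eef_pos: [0.4988, -0.2804, 0.2215]
ee_rot: [-3.142, -0.0, 1.959]
force: [-0.4, -0.3, 0.4]
width: 0.0875
gripper_force: 0.0
cap 0.91 [263.1, 71.0, 41.6, 48.2] [ 0.4681 -0.1974  0.045 ] [0.038 0.038 0.005] 0.046 [42. 22.  8.] tool [3.54 0.12 7.06]
cap 0.62 [260.4, 161.8, 39.9, 42.8] [ 0.5    -0.2787  0.0438] [0.039 0.039 0.008] 0.046 [101.  53.  20.] tool [0.04 0.07 7.11]
```

View pics/w5.png

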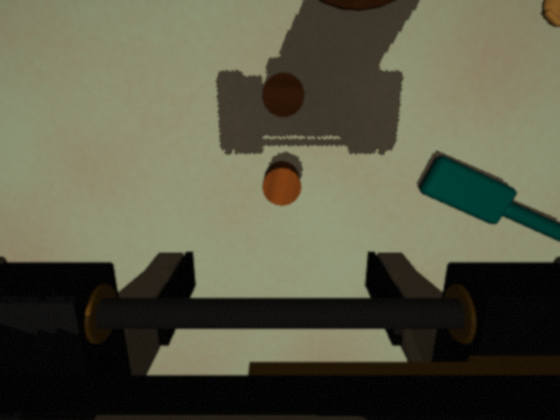

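The picture shows the chosen cap at (281,185), now lit, and the other cap behind it at (283,94) in shadow. The fingers have a clear path.

```bash
python3 -m crank '[[[0.04,0.06,3,0],[0.04,0.06,5,0],[0.04,0.06,6.5,0],[0.04,0.06,7.6,0],[0.04,0.06,8.1,0],[0.04,0.06,8.3,0],[0.04,0.06,8.4,0],[0.04,0.06,8.4,0]]]' 0 
python3 -m crank '[[[0,0,0,0],[0,0,0,0],[0,0,0,0],[0,0,0,0],[0,0,0,0],[0,0,0,0]]]' 1 45
```

```text
t: 14.6
eef_pos: [0.5004, -0.2791, 0.0124]
ee_rot: [3.14, 0.001, 1.958]
force: [0.2, 0.2, 0.1]
width: 0.0879
gripper_force: 0.0
t: 15.35
eef_pos: [0.4998, -0.2789, 0.0116]
ee_rot: [3.142, -0.0, 1.958]
force: [-0.4, 0.3, 0.8]
width: 0.0387
gripper_force: 45.0
```

```bash
python3 -m crank '[[[0,0,-1.5,0],[0,0,-4,0],[0,0,-6,0],[0,0,-6.6,0],[2,0.6,-6.6,0],[4,1.1,-6.6,0],[6,1.7,-6.6,0],[7.5,2.1,-6.6,0],[8.6,2.4,-6.6,0],[9.2,2.62,-6.6,0],[9.2,2.62,-6.6,0],[9.2,2.62,-6.6,0]]]' 1 45
python3 - <<'E'
from h import *
s=arm.get_state();print(s["eef_pos"],totool([.4735,-.041,.108],s).round(3))
from scipy.optimize import least_squares
for cam in("wrist","scene","side"):
    im,d,K,M=shot(cam);P=cloud(d,K,M)
    r0=np.linalg.norm(P[...,:2]-[.473,-.041],axis=-1)
    for n,lo,hi,R,rad in(("disc",.045,.062,.074,.09),("cap",.15,.235,.02,.028),("stud",.085,.115,.0,.03)):
        k=(r0<rad)&(P[...,2]>lo)&(P[...,2]<hi); T=P[k]
        if len(T)<20: print(cam,n,len(T)); continue
        h=cv2.convexHull(T[:,:2].astype(np.float32))[:,0]
        f=least_squares(lambda p:np.linalg.norm(h-p,axis=1)-R,[.473,-.041],loss="soft_l1",f_scale=.002)
        print(cam,n,len(T),f.x.round(4),np.median(abs(f.fun)).round(4),np.percentile(T[:,2],[3,97]).round(4))
    if cam=="side": save("side6.png",cv2.resize(im[120:260,280:420],(560,560)))
    if cam=="scene": save("scene6.png",cv2.resize(im[140:280,130:270],(560,560)))
E
```

```text
t: 16.85
eef_pos: [0.4761, -0.0501, 0.176]
ee_rot: [3.141, -0.015, 1.967]
force: [0.2, 0.0, 0.0]
width: 0.0393
gripper_force: 45.0
[ 0.47605518 -0.05010697  0.17601007] [0.334 0.044 2.726]
wrist disc 17332 [ 0.4723 -0.0414] 0.0003 [0.0524 0.055 ]
wrist cap 8303 [ 0.4744 -0.0498] 0.0019 [0.1719 0.2262]
wrist stud 577 [ 0.474  -0.0352] 0.0207 [0.0851 0.1093]
scene disc 1593 [ 0.4725 -0.0423] 0.0009 [0.0479 0.0585]
scene cap 116 [ 0.4745 -0.0506] 0.002 [0.1683 0.2278]
scene stud 73 [ 0.4856 -0.0472] 0.0202 [0.0854 0.1091]
side disc 1831 [ 0.4735 -0.0405] 0.0005 [0.0485 0.0553]
side cap 577 [ 0.4746 -0.0489] 0.0016 [0.1679 0.2218]
side stud 61 [ 0.4737 -0.0363] 0.0102 [0.0857 0.1077]
```

View pics/side6.png

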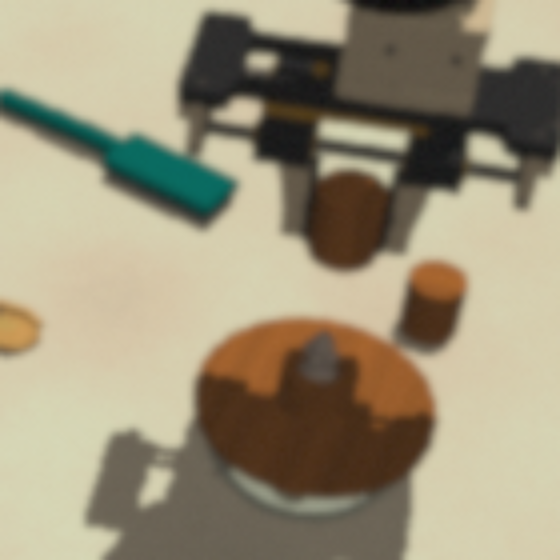

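The side crop shows the cap held upright at (345,220), above the stud tip at (322,350). The arm was still settling during those readings, so I'll measure again.

```bash
cat > m.py <<'E'
from h import *
from scipy.optimize import least_squares
s=arm.get_state();print(s["t"],s["eef_pos"],s["ee_rot"],totool([.4735,-.041,.108],s).round(3))
im,d,K,M=shot("wrist");P=cloud(d,K,M); c=s["eef_pos"]; r=np.linalg.norm(P[...,:2]-c[:2],axis=-1)
for lo,hi in((c[2]+.025,c[2]+.04),):
    k=(r<.03)&(P[...,2]>lo)&(P[...,2]<hi);T=P[k];h=cv2.convexHull(T[:,:2].astype(np.float32))[:,0]
    f=least_squares(lambda p:np.linalg.norm(h-p,axis=1)-.02,c[:2],loss="soft_l1",f_scale=.001);print("cap",len(T),f.x,np.median(abs(f.fun)),T.min(0),T.max(0))
k=(np.linalg.norm(P[...,:2]-[.4735,-.041],axis=-1)<.015)&(P[...,2]>.1)&(P[...,2]<.113);T=P[k];print("tip",len(T),(T.min(0)+T.max(0))/2 if len(T) else 0)
E
python3 m.py
```

```text
17.0 [ 0.47601559 -0.0501331   0.17615862] [ 3.14034487 -0.01530114  1.96720673] [0.334 0.045 2.732]
cap 4475 [ 0.47587153 -0.05113275] 0.0007492214084352643 [ 0.44602334 -0.0710369   0.20116472] [ 0.49824722 -0.02851673  0.21614061]
tip 297 [ 0.47340894 -0.04044007  0.10526167]
```

```bash
python3 -c "
from h import *
s=arm.get_state();print(s['q'].round(4),s['qd'].round(4),s['joint_efforts'].round(2),s['force'],s['moment'])"; python3 -m crank '[[[0,0,0,0],[0,0,0,0]]]' 1 45
```

```text
[ 0.2943  0.0784 -0.4693 -0.0179 -1.0234 -3.0299] [ 0.0051 -0.0032  0.0005 -0.0019 -0.0001 -0.001 ] [ 3.000e-02 -3.313e+01  2.671e+01  6.260e+00 -5.000e-02 -0.000e+00] [-0.08091311  0.08784275  0.43177969] [-0.16607778  0.01860171 -0.01787119]
t: 17.3
eef_pos: [0.4761, -0.0496, 0.1764]
ee_rot: [3.14, -0.015, 1.968]
force: [-0.5, -0.0, -0.2]
width: 0.0392
gripper_force: 45.0
```

Joint 6 sits at its limit of -3.03, which explains the offset. I'll turn back and measure again.

```bash
python3 -m crank '[[[0,0,0,-2],[0,0,0,-4],[0,0,0,-6],[0,0,0,-8],[0,0,0,-8],[0,0,0,-8],[0,0,0,-8]]]' 1 45; python3 m.py
```

```text
t: 18.18
eef_pos: [0.4761, -0.0494, 0.1764]
ee_rot: [3.13, -0.011, 2.665]
force: [-0.6, 0.2, -1.0]
width: 0.039
gripper_force: 45.0
18.175 [ 0.47613993 -0.04940642  0.17637247] [ 3.13040828 -0.01060286  2.6646069 ] [0.219 0.22  2.74 ]
cap 4479 [ 0.47748202 -0.04947122] 0.0006031725598565803 [ 0.45311771 -0.07071652  0.20137474] [ 0.49760136 -0.01959118  0.21635728]
tip 294 [ 0.47310687 -0.04077186  0.10522486]
```

```bash
python3 -m crank '[[[0.22,0.21,0,0],[0.22,0.21,0.6,0],[0.22,0.21,1.2,0],[0.22,0.21,1.6,0],[0.22,0.21,1.8,0],[0.22,0.21,1.8,0],[0.22,0.21,1.8,0]]]' 1 45; python3 - <<'E'
from h import *
s=arm.get_state();print(s["eef_pos"],s["ee_rot"],totool([.4733,-.0412,.108],s).round(3),Ro.from_euler('xyz',s["ee_rot"]).as_matrix()[:,2])
for cam in("scene","side"):
    im,d,K,M=shot(cam)
    x0,y0=(165,180) if cam=="scene" else (320,165)
    save(cam+"7.png",cv2.resize(im[y0:y0+70,x0:x0+70],(420,420)))
a=np.hstack([cv2.imread("pics/scene7.png"),cv2.imread("pics/side7.png")]);cv2.imwrite("pics/both7.png",cv2.resize(a,(800,400)))
E
```

```text
t: 19.1
eef_pos: [0.4737, -0.0415, 0.1318]
ee_rot: [3.13, -0.01, 2.667]
force: [-0.7, 0.6, -0.3]
width: 0.0388
gripper_force: 45.0
[ 0.47374704 -0.04154965  0.13179652] [ 3.13010445 -0.01012378  2.66684189] [ 0.013 -0.007  0.952] [-0.00375208  0.01484482 -0.99988277]
```

View pics/both7.png

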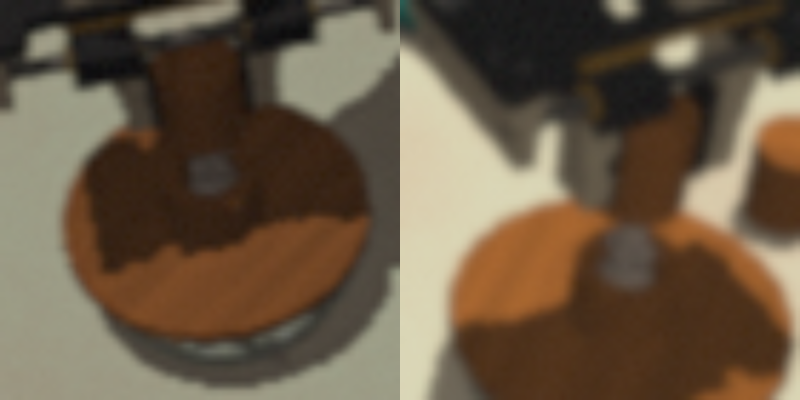

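The two crops show the cap's axis lining up with the stud tip, at (212,175) on the left and (630,255) on the right, with the lean matching the camera views. I'll descend gently.

```bash
python3 -m crank '[[[0.01,0,0.2,0],[0.01,0,0.4,0],[0.01,0,0.55,0],[0.01,0,0.7,0],[0.01,0,0.7,0]]]' 1 50
python3 -m crank '[[[0,0,0.06,0],[0,0,0.12,0],[0,0,0.18,0],[0,0,0.18,0]]]' 1 50
```

```text
t: 19.82
eef_pos: [0.4729, -0.0412, 0.1136]
ee_rot: [3.131, -0.011, 2.667]
force: [-0.3, 0.1, 0.0]
width: 0.0391
gripper_force: 50.0
t: 20.32
eef_pos: [0.473, -0.0411, 0.1094]
ee_rot: [3.131, -0.011, 2.667]
force: [-0.2, 0.2, 0.2]
width: 0.0392
gripper_force: 50.0
```

```bash
python3 -m crank '[[[0,0,0.04,0],[0,0,0.08,0],[0,0,0.12,0],[0,0,0.12,0]]]' 1 60
python3 -m crank '[[[0,0,0.04,0],[0,0,0.08,0],[0,0,0.12,0],[0,0,0.12,0]]]' 1 60
```

```text
t: 20.82
eef_pos: [0.4734, -0.0412, 0.1072]
ee_rot: [3.13, -0.01, 2.667]
force: [-1.7, 0.0, 6.9]
width: 0.0392
gripper_force: 60.0
t: 21.32
eef_pos: [0.4725, -0.0411, 0.1034]
ee_rot: [3.131, -0.011, 2.667]
force: [-2.0, 0.5, 1.9]
width: 0.039
gripper_force: 60.0
```

```bash
python3 -m crank '[[[0,0,0.06,0],[0,0,0.12,0],[0,0,0.18,0],[0,0,0.24,0],[0,0,0.24,0]]]' 1 60
python3 -m crank '[[[0,0,0.04,0],[0,0,0.07,0],[0,0,0.07,0]]]' 1 60
```

```text
t: 21.95
eef_pos: [0.4724, -0.041, 0.0967]
ee_rot: [3.131, -0.012, 2.667]
force: [-1.2, 0.7, -7.4]
width: 0.0389
gripper_force: 60.0
t: 22.32
eef_pos: [0.4735, -0.0409, 0.0959]
ee_rot: [3.13, -0.01, 2.667]
force: [-0.1, 0.7, -4.1]
width: 0.0388
gripper_force: 60.0
```

Clicked: the cap is now pulling down on the gripper. I'll press on.

```bash
python3 -m crank '[[[0,0,0.03,0],[0,0,0.05,0],[0,0,0.05,0]]]' 1 60
python3 -m crank '[[[0,0,0.02,0],[0,0,0.03,0],[0,0,0.03,0]]]' 1 60
```

```text
t: 22.7
eef_pos: [0.4736, -0.0408, 0.0948]
ee_rot: [3.13, -0.01, 2.667]
force: [-0.1, 0.1, -0.4]
width: 0.0389
gripper_force: 60.0
t: 23.08
eef_pos: [0.4736, -0.0408, 0.0947]
ee_rot: [3.13, -0.009, 2.667]
force: [-3.3, 0.6, 7.6]
width: 0.0388
gripper_force: 60.0
```

```bash
python3 -m crank '[[[0,0,0.02,0],[0,0,0.03,0],[0,0,0.03,0],[0,0,0.03,0]]]' 1 60; python3 - <<'E'
from h import *
s=arm.get_state();print(s["eef_pos"],s["force"],s["width"])
for cam in("scene","side"):
    im,d,K,M=shot(cam);P=cloud(d,K,M)
    r=np.linalg.norm(P[...,:2]-[.473,-.041],axis=-1)
    k=(r<.02)&(P[...,2]>.1)&(P[...,2]<.135);print(cam,k.sum(),np.percentile(P[k][:,2],[50,90,97]))
    k=(r<.07)&(r>.035)&(P[...,2]>.04)&(P[...,2]<.065);T=P[k];print(np.linalg.lstsq(np.c_[T[:,:2]-[.473,-.041],np.ones(len(T))],T[:,2],rcond=None)[0].round(4))
    x0,y0=(165,170) if cam=="scene" else (315,155)
    save(cam+"8.png",cv2.resize(im[y0:y0+80,x0:x0+80],(400,400)))
cv2.imwrite("pics/both8.png",np.hstack([cv2.imread("pics/scene8.png"),cv2.imread("pics/side8.png")]))
E
```

```text
t: 23.58
eef_pos: [0.4736, -0.0408, 0.0946]
ee_rot: [3.13, -0.009, 2.668]
force: [-6.5, 1.8, 15.4]
width: 0.0392
gripper_force: 60.0
[ 0.47362664 -0.04082162  0.0946126 ] [-6.45440081  1.81172479 15.39662477] 0.039176558006602816
scene 114 [0.12665129 0.1300936  0.13161098]
[0.0029 0.0013 0.0531]
side 165 [0.12222039 0.12802287 0.13028444]
[ 0.0017 -0.0011  0.0524]
```

View pics/both8.png

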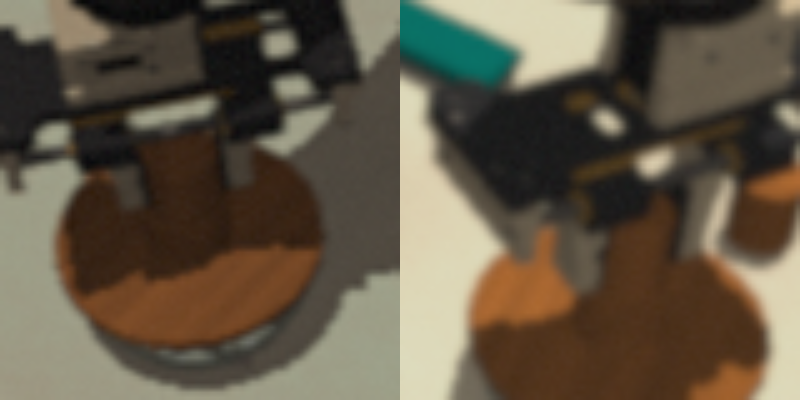

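Both crops show the cap sitting on the neck between the fingers and the cover level. A touch more push, then hold.

```bash
python3 -m crank '[[[0.015,0,0.01,0],[0.015,0,0.02,0],[0.015,0,0.02,0],[0.015,0,0.02,0]]]' 1 60
```

```text
t: 24.18
eef_pos: [0.4736, -0.0408, 0.0946]
ee_rot: [3.13, -0.009, 2.668]
force: [-6.7, 2.0, 20.5]
width: 0.0388
gripper_force: 60.0
```

```bash
python3 -c "
from station import arm
s=arm.get_state();print(s['force'],s['eef_pos']);print(arm.job_done())"
```

```text
[-6.70498771  2.01352497 20.45448021] [ 0.47359031 -0.04079686  0.09455338]
the job is handed in; nothing more can be done
None
```

I handed the job in at about 24 s: the cover sits level on the dish rim, and the cap clicked onto the stud and lies on the cover's neck, though the gripper is tilted about 0.9°, so exact flushness wasn't checked to the millimetre. The gripper is still holding the cap and pressing down with about 20 N, and I didn't touch the box, brush or shoehorn.

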